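# Set the lever valves of a vacuum filtration manifold

## Task

Get the three-station vacuum filtration manifold ready for the pump: with a fingertip, push the blue lever of the station that carries the filter funnel fully open (in line with its branch pipe, pointing at you), and push the levers of the two empty stations fully shut (square across the pipe) so that no vacuum is lost there. Push the levers gently, in any order, without pinching them; leave the funnel standing in its seat and the dish and the jar nearby where they are.

Things in the scene. Friction and masses are not known exactly. Their poses are not given: they have to be found in the camera images.
- funnel_pivot (a point): On the upright turning axis of the lever of the station that carries the filter funnel, at the lever's mid-height, 101 mm above the table. Fixed axes: x level along the branch pipe toward the funnel seat (roughly away from the robot), y level toward the hose-barb end (roughly the robot's left), z up. Pivots are 85 mm apart along y. Which station is where varies.
- funnel_grip (a point): Centre of that lever's blue grip, 37 mm from the pivot, same height. Grip: 33 mm long (18 to 51 mm from the pivot), 13 mm wide, 13 mm high; free above, and 33 mm free beneath it down to the pipes (only the valve stem, 27 mm wide, stands higher, on the axis). Turns with the lever: y points outward along it.
- lever_funnel (a joint): Angle of that quarter-turn lever, counter-clockwise from above. 0 = shut, at a stop, across the branch pipe, pointing along the pivot's +y (robot's left). 1.571 = open, at the other stop, in line with the pipe, pointing along the pivot's -x (at the robot). Friction 0.08 N m (about 2 N at the grip), no spring; stays where left. The stops are firm.
- empty_1_pivot (a point): On the upright turning axis of the lever of one of the two stations without a funnel, at the lever's mid-height, 101 mm above the table. Fixed axes: x level along the branch pipe toward the funnel seat (roughly away from the robot), y level toward the hose-barb end (roughly the robot's left), z up. Pivots are 85 mm apart along y. Which station is where varies.
- empty_1_grip (a point): Centre of that lever's blue grip, 37 mm from the pivot, same height. Grip: 33 mm long (18 to 51 mm from the pivot), 13 mm wide, 13 mm high; free above, and 33 mm free beneath it down to the pipes (only the valve stem, 27 mm wide, stands higher, on the axis). Turns with the lever: y points outward along it.
- lever_empty_1 (a joint): Angle of that quarter-turn lever, counter-clockwise from above. 0 = shut, at a stop, across the branch pipe, pointing along the pivot's +y (robot's left). 1.571 = open, at the other stop, in line with the pipe, pointing along the pivot's -x (at the robot). Friction 0.08 N m (about 2 N at the grip), no spring; stays where left. The stops are firm.
- empty_2_pivot (a point): On the upright turning axis of the lever of the other station without a funnel, at the lever's mid-height, 101 mm above the table. Fixed axes: x level along the branch pipe toward the funnel seat (roughly away from the robot), y level toward the hose-barb end (roughly the robot's left), z up. Pivots are 85 mm apart along y. Which station is where varies.
- empty_2_grip (a point): Centre of that lever's blue grip, 37 mm from the pivot, same height. Grip: 33 mm long (18 to 51 mm from the pivot), 13 mm wide, 13 mm high; free above, and 33 mm free beneath it down to the pipes (only the valve stem, 27 mm wide, stands higher, on the axis). Turns with the lever: y points outward along it.
- lever_empty_2 (a joint): Angle of that quarter-turn lever, counter-clockwise from above. 0 = shut, at a stop, across the branch pipe, pointing along the pivot's +y (robot's left). 1.571 = open, at the other stop, in line with the pipe, pointing along the pivot's -x (at the robot). Friction 0.08 N m (about 2 N at the grip), no spring; stays where left. The stops are firm.
- filter_funnel_mid (a point): Middle, half-way up, of the loose clear plastic filter funnel: 55 mm across, 79 mm tall, blue collar below, white rim on top (about 150 mm above the table). It stands in its station's seat, 100 mm from that lever's pivot along the pivot's +x. Not to be disturbed.
- funnel_seat (a point): Centre of the floor of the steel seat cup in which the funnel stands (64 mm across, floor 70 mm and rim 76 mm above the table); axes as the pivot point. Each station has such a cup 100 mm from its pivot; the other two are empty.
- manifold: Fixed vacuum filtration manifold: aluminium base plate 199 x 238 mm, steel header pipe along y, 26 mm thick (33 mm at the tees, top 62 mm above the table), 35 mm in front of the lever pivots, brass hose barb at its +y end. Origin on the table under the middle pivot; x toward the seats. The fixed microscope to its right (y -0.02 to 0.17, x from 0.44) is 0.44 m tall.
- petri_dish: Loose glass dish, 60 mm across, 15 mm high, on the table to the left of the manifold; origin at the centre of its underside. A bystander.
- jar_teal: Loose teal jar with white cap, 52 mm across, 80 mm high, behind the manifold; origin at the centre of its underside. A bystander.

How it is judged:
By the outcome, as a careful person would: the job done as asked, in the order asked, and still so for the second after the job is handed in, with the robot touching nothing.
It also fails if it takes over 64 s, if anything falls off the work surface, if the arm or the gripper's body presses on something with over 40 N, if the wrist force passes 120 N, or if a joint passes its speed limit or range.

## Robot

A 7-joint arm with a two-finger parallel gripper is mounted at the origin on a cart in front of the work surface, level with it; the furniture and walls round the work are solid. World frame = base frame: x ahead of the robot, y to its left, z up, the work surface at z = 0. Lengths are in m, angles in rad, forces in N, time in s.
With the tool pointing down it reaches from about 0.35 to 0.9 m from the base axis. Payload 8.1 kg.
Tool frame: the origin (TCP) lies between the finger pads; the fingertips stand 19 mm ahead of it and the grasp point (between the pads) is the TCP; y points along the fingers, x is the direction in which the jaws open and shut, and the axes are right-handed (so a half turn about y gives the same grasp; the last joint's range is limited). The gripper opens to 92 mm and grips with 3 to 60 N. Pads are 19 mm wide; open, the fingers measure 130 mm over their backs; the gripper's body (75 mm by 190 mm) begins 47 mm behind the grasp point.
Start: joints at [1.178, 0.434, 0.025, 1.573, -0.012, 1.134, -0.075], TCP at [0.179, -0.599, 0.246] pointing down, gripper open.
Joint ranges: [-2.62, 2.62], [-0.44, 2.09], [-1.27, 1.32], [0.08, 2.57], [-1.32, 4.46], [0.12, 2], [-2.74, 2.74]. Speed limits (rad/s): [2.22, 2.22, 3.01, 3.01, 3.14, 3.14, 3.14].

## Interface

Orientations are given as a rotation vector (axis times angle).
In Python, from cell import arm gives the robot as it stands.
- The arm moves only by the tool move_arm, never from a script. Its argument "series" is a list of rows, each an object of numbers: "x", "y", "z": the shift along the tool's x, y, z in cm; "rx", "ry", "rz": the turn, a rotation vector about the tool's x, y, z in rad. In form: [{"x": .., "y": .., "z": .., "rx": .., "ry": .., "rz": ..}, ...]. A call has 1 to 12 rows; each row shifts and turns the pose as measured when the row begins, along the tool's axes as they then stand; what a row does not reach is not made up. A row lasts 1/8 s, in which the tool goes at most 62.5 mm and 10.7 degrees, less where a joint would pass 70% of its speed; a pose out of reach is approached as far as the arm can. A call is refused whole if a number of a shift passes 6.25 or a number of a turn 0.188, either way. A call with a gripper value outside its range is refused whole. "jaw" is the finger opening in cm, from 0 to 9.18, set as the call begins (left out, the last holds). The fingers move at their own pace and stop on an object; "newtons" is the grip in N (left out, the last holds). Time passes only in rows, so rows that do not move let the fingers close. It gives the time, the measured TCP pose, the force and the opening at its end, in the units of the state.
- arm.observe(): the state, without advancing time (a new reading comes with each control period).
- arm.get_image(name): name is "scene" or "top"; returns the picture (420x560x3 uint8, blue, green, red); there is no depth.
- arm.camera_params(name): a dict with "K" (3x3 intrinsics, pixels), "R" (3x3) and "t" (3): a world point X has camera coordinates R X + t. Camera axes: x right, y down, z forward; pixel columns grow to the right and rows downward; lengths in m; the calibration is good to about 2 mm. A picture is of the moment at which its call begins. camera_params takes no time and is no camera call.
- arm.sign_off(): hands the job in, once; it reports no verdict.
The state is a dict: "clock": time; "joints": joint angles; "dq": joint speeds; "joint_efforts": joint torques, N m; "position": TCP position; "ee_rot": TCP orientation; "force": force on the tool from outside, world axes, zero at the start; "ft_torque": the same for the moment, N m; "width": opening from 0.0 (shut) to 1.0 (fully open).
Only numpy, scipy, OpenCV 4.12 (cv2) and the standard library are available. Lean on these libraries where they do the work, as an engineer would, in place of code of your own. Each camera call takes 0.05 s, during which the arm holds its last target.

## Working session

There is one attempt and no reset: what is moved stays moved. The work goes in short steps, Python scripts to look and compute and a tool call to move; the robot and the scene stay as the last step left them, time stands still between calls to the robot, and variables do not carry over. Pictures are saved under pics/ and viewed, and the job is handed in when it is done.

Besides the shell and the picture viewer there is one more tool, called by a JSON object that holds its "op" and its "data". move_arm: Moves the arm, as the interface text tells. Its arguments: {"type":"object","properties":{"series":{"type":"array","items":{"type":"object","properties":{"x":{"type":"number"},"y":{"type":"number"},"z":{"type":"number"},"rx":{"type":"number"},"ry":{"type":"number"},"rz":{"type":"number"}}}},"jaw":{"type":"number"},"newtons":{"type":"number"}},"required":["series"]}

```bash
mkdir -p pics; python3 - <<'E'
from cell import arm
import cv2
print(arm.observe())
for n in("scene","top"):
    im=arm.get_image(n); cv2.imwrite(f"pics/{n}0.png",im)
    p=arm.camera_params(n); print(n,p)
E
```

```text
{'clock': 0.0, 'joints': array([ 1.17843393,  0.43519554,  0.02495611,  1.57408727, -0.01160191,
        1.1339986 , -0.07513663]), 'dq': array([ 0.00084335, -0.00153326,  0.00082221, -0.0002024 ,  0.00058771,
        0.00020167,  0.00113861]), 'joint_efforts': array([ 1.01263475e-03, -6.67834496e+01,  9.85324010e-01, -3.14452529e+01,
       -6.05703285e-02,  4.28092049e-02,  1.75422360e-04]), 'position': array([ 0.17839916, -0.59849954,  0.24496561]), 'ee_rot': array([-1.33158101,  0.99417998, -0.99200038]), 'force': array([-0.67011116,  0.67621209,  0.05982389]), 'ft_torque': array([-0.04432794,  0.03307838,  0.01600452]), 'width': 0.9997748376396886}
scene {'K': array([[478.173522  ,   0.        , 275.73957781],
       [  0.        , 478.173522  , 206.95934988],
       [  0.        ,   0.        ,   1.        ]]), 'R': array([[-0.47281291, -0.88111487, -0.00919459],
       [-0.56013438,  0.30859468, -0.76877747],
       [ 0.68021866, -0.3583377 , -0.63945028]]), 't': array([0.64003203, 0.32139899, 0.63868176])}
top {'K': array([[534.16102514,   0.        , 279.65292085],
       [  0.        , 534.16102514, 213.36625453],
       [  0.        ,   0.        ,   1.        ]]), 'R': array([[-0.02625352, -0.99914904,  0.03181125],
       [-0.99037471,  0.0216705 , -0.13670521],
       [ 0.13589952, -0.03509405, -0.99010087]]), 't': array([0.37713427, 0.63353331, 0.96124158])}
```

View pics/scene0.png

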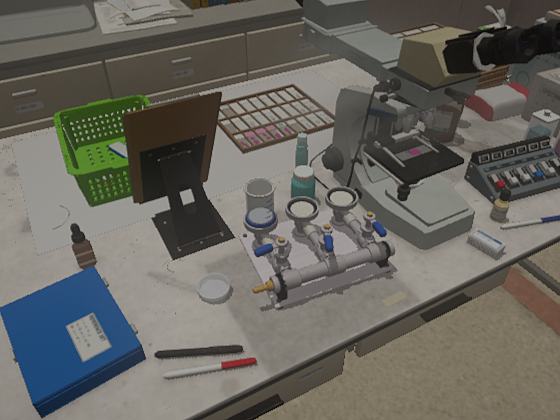

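View pics/top0.png

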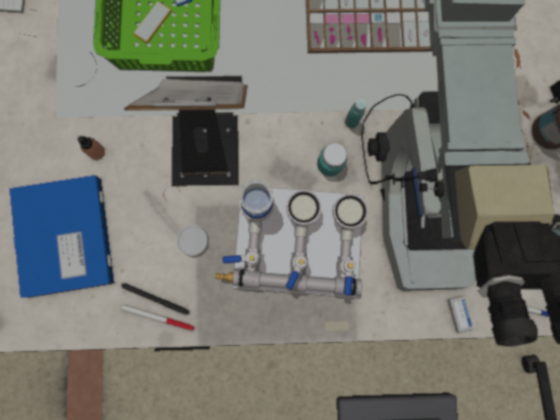

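```bash
python3 - <<'E'
import cv2
a=cv2.imread("pics/top0.png")[170:310,200:380]; cv2.imwrite("pics/topc.png",cv2.resize(a,None,fx=4.2,fy=4.2,interpolation=cv2.INTER_CUBIC))
a=cv2.imread("pics/scene0.png")[170:310,230:410]; cv2.imwrite("pics/scenec.png",cv2.resize(a,None,fx=4.2,fy=4.2,interpolation=cv2.INTER_CUBIC))
E
```

```text
(no output)
```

View pics/topc.png

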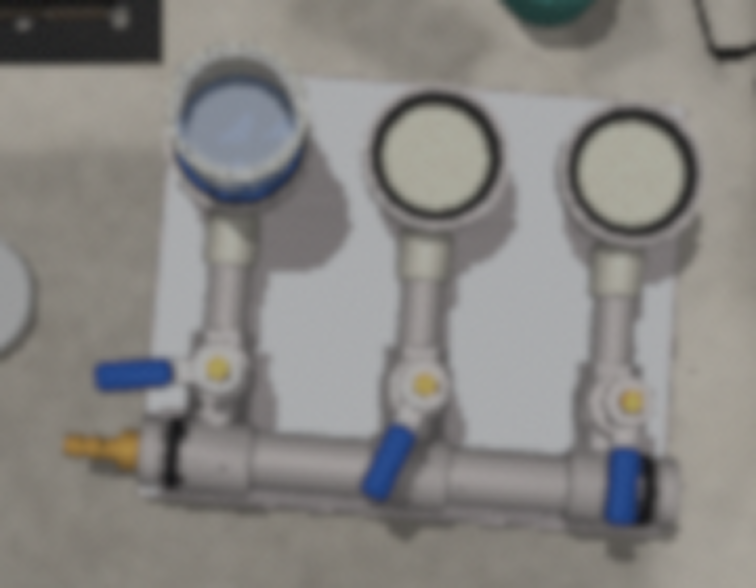

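View pics/scenec.png

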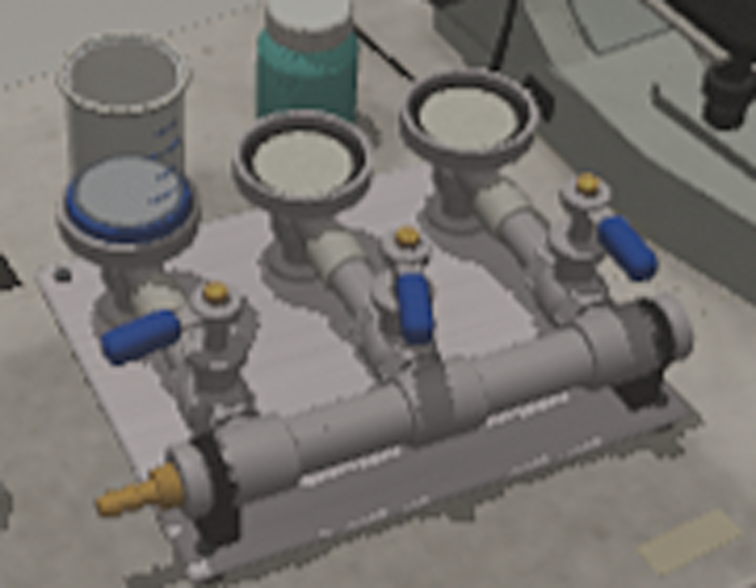

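```bash
cat > h.py <<'E'
import numpy as np, cv2
from cell import arm
P={n:arm.camera_params(n) for n in("scene","top")}
def ray(n,u,v):
    p=P[n]; d=p["R"].T@np.linalg.solve(p["K"],[u,v,1]); return -p["R"].T@p["t"],d
def atz(n,u,v,z):
    c,d=ray(n,u,v); return c+d*(z-c[2])/d[2]
def tri(a,b):
    A=[];B=[]
    for n,(u,v) in(("top",a),("scene",b)):
        c,d=ray(n,u,v); d=d/np.linalg.norm(d); M=np.eye(3)-np.outer(d,d); A.append(M);B.append(M@c)
    return np.linalg.lstsq(np.vstack(A),np.hstack(B),rcond=None)[0]
def proj(n,X):
    p=P[n]; q=p["K"]@(p["R"]@np.asarray(X)+p["t"]); return q[:2]/q[2]
E
python3 - <<'E'
from h import *
from scipy.spatial.transform import Rotation as R
f=lambda u,v,ox,oy:(ox+(u+.5)/4.2-.5,oy+(v+.5)/4.2-.5)
T={'gL':(134,375),'gM':(388,463),'gR':(624,486),'pL':(218,369),'pM':(425,385),'pR':(631,402)}
S={'gL':(141,336),'gM':(415,307),'gR':(627,246),'pL':(215,292),'pM':(407,237),'pR':(588,184)}
np.set_printoptions(precision=4,suppress=True)
for k in T:
    a=f(*T[k],200,170);b=f(*S[k],230,170)
    print(k,tri(a,b),atz("top",*a,.101 if k[0]=='g' else .113),atz("scene",*b,.101 if k[0]=='g' else .113))
o=arm.observe();print(R.from_rotvec(o['ee_rot']).as_matrix())
E
```

```text
gL [0.5566 0.4496 0.1011] [0.5563 0.4491 0.101 ] [0.557 0.45  0.101]
gM [0.5181 0.3463 0.1016] [0.5178 0.3458 0.101 ] [0.5189 0.3465 0.101 ]
gR [0.5064 0.2498 0.1015] [0.5059 0.2491 0.101 ] [0.5072 0.2501 0.101 ]
pL [0.558  0.4152 0.1081] [0.5572 0.4144 0.113 ] [0.5539 0.4184 0.113 ]
pM [0.5492 0.3305 0.1077] [0.5487 0.3305 0.113 ] [0.5447 0.3344 0.113 ]
pR [0.54   0.2461 0.1085] [0.5397 0.2466 0.113 ] [0.5361 0.25   0.113 ]
[[ 0.2857 -0.0005  0.9583]
 [-0.9583  0.0013  0.2857]
 [-0.0014 -1.     -0.0001]]
```

{"op": "move_arm", "data": {"series": [{"ry":0.132},{"ry":0.132},{"ry":0.132},{"x":-5,"z":2.5},{"x":-5,"z":2.5},{"x":-5,"z":2.5},{"x":-5,"z":2.5},{"x":-5,"z":2.5},{"x":-5,"z":2},{}], "jaw": 0, "newtons": 20}}

```text
invalid input
```

{"op": "move_arm", "data": {"series": [{"x":0,"y":0,"z":0,"rx":0,"ry":0.132,"rz":0},{"x":0,"y":0,"z":0,"rx":0,"ry":0.132,"rz":0},{"x":0,"y":0,"z":0,"rx":0,"ry":0.132,"rz":0}], "jaw": 0, "newtons": 20}}

```text
clock: 0.48
position: [0.1779, -0.5977, 0.2435]
ee_rot: [-1.149, 1.299, -1.291]
force: [0.5, 1.0, 0.2]
width: 0.718
```

{"op": "move_arm", "data": {"series": [{"x":-5,"y":0,"z":2.5,"rx":0,"ry":0,"rz":0},{"x":-5,"y":0,"z":2.5,"rx":0,"ry":0,"rz":0},{"x":-5,"y":0,"z":2.5,"rx":0,"ry":0,"rz":0},{"x":-5,"y":0,"z":2.5,"rx":0,"ry":0,"rz":0},{"x":-5,"y":0,"z":2.5,"rx":0,"ry":0,"rz":0}]}}

```text
clock: 1.1
position: [0.3327, -0.3609, 0.2418]
ee_rot: [-1.146, 1.309, -1.297]
force: [1.8, -1.1, -0.5]
width: 0.176
```

```bash
cat >> h.py <<'E'
from scipy.spatial.transform import Rotation as Ro
np.set_printoptions(precision=4,suppress=True)
PM=np.array([.549,.3305]); ex=np.array([.994,-.106]); ey=np.array([.106,.994])
def st():
    o=arm.observe(); M=Ro.from_rotvec(o['ee_rot']).as_matrix(); p=o['position']
    print('t',o['clock'],'pos',p,'heading x',np.degrees(np.arctan2(M[1,0],M[0,0])),'ydir',M[:,1],'F',o['force'],'w',o['width'])
    d=p[:2]-PM; print('manifold mm',1000*np.array([d@ex,d@ey]),'j',o['joints'])
    return o,M
def go(tx,ty,tz):
    "tool cm to world target"
    o,M=st(); print('tool cm',100*M.T@(np.array([tx,ty,tz])-o['position']))
def gom(mx,my,tz):
    q=PM+ex*mx/1000+ey*my/1000; go(q[0],q[1],tz)
E
python3 -c "
from h import *
go(.36,-.3,.25)"
```

```text
t 1.1 pos [ 0.3327 -0.3609  0.2418] heading x -97.34631372357434 ydir [-0.0047  0.0047 -1.    ] F [ 1.814  -1.0813 -0.4848] w 0.175569126923506
manifold mm [-141.7393 -710.1875] j [ 0.7152  0.2259  0.0028  1.8917 -0.0013  1.0307 -0.9804]
tool cm [-6.3933 -0.8063  1.9272]
```

{"op": "move_arm", "data": {"series": [{"x":-5,"y":-0.8,"z":1.2,"rx":0,"ry":0,"rz":0},{"x":-5.5,"y":0,"z":-0.7,"rx":0,"ry":0,"rz":0},{"x":-5.5,"y":0,"z":-0.7,"rx":0,"ry":0,"rz":0},{"x":-5.5,"y":0,"z":-0.7,"rx":0,"ry":0,"rz":0},{"x":-5.5,"y":0,"z":-0.7,"rx":0,"ry":0,"rz":0},{"x":-5.5,"y":0,"z":-0.7,"rx":0,"ry":0,"rz":0}]}}

```text
clock: 1.85
position: [0.3518, -0.0243, 0.2509]
ee_rot: [-1.147, 1.306, -1.296]
force: [0.6, 1.2, -0.2]
width: 0.004
```

```bash
python3 -c "
from h import *
go(.36,.33,.25)"
```

```text
t 1.85 pos [ 0.3518 -0.0243  0.2509] heading x -97.17616985072547 ydir [-0.0038  0.0047 -1.    ] F [ 0.6415  1.2396 -0.2356] w 0.004040787507534579
manifold mm [-158.3747 -373.5699] j [ 0.2616  0.0001 -0.3338  2.1312 -0.0058  1.0137 -1.7651]
tool cm [-35.2537   0.2555  -3.6146]
```

{"op": "move_arm", "data": {"series": [{"x":-5.5,"y":0,"z":-0.7,"rx":0,"ry":-0.06,"rz":0},{"x":-5.5,"y":0,"z":-0.4,"rx":0,"ry":-0.06,"rz":0},{"x":-5.5,"y":0,"z":-0.1,"rx":0,"ry":-0.06,"rz":0},{"x":-5.5,"y":0,"z":0.2,"rx":0,"ry":-0.06,"rz":0},{"x":-5.5,"y":0,"z":0.5,"rx":0,"ry":-0.06,"rz":0}]}}

```text
clock: 2.48
position: [0.3455, 0.2596, 0.2524]
ee_rot: [-1.288, 1.077, -1.071]
force: [1.0, -0.7, -0.5]
width: 0.008
```

```bash
python3 -c "
from h import *
go(.36,.33,.25)"
```

```text
t 2.475 pos [0.3455 0.2596 0.2524] heading x -79.57838756443232 ydir [-0.0014  0.0039 -1.    ] F [ 0.9767 -0.6617 -0.4586] w 0.00763159767280178
manifold mm [-194.7322  -92.0163] j [-0.1688  0.1774 -0.672   1.9624  0.1234  1.0411 -2.2844]
tool cm [-6.6586  0.2699  2.6959]
```

{"op": "move_arm", "data": {"series": [{"x":-5,"y":0,"z":0.5,"rx":0,"ry":-0.18,"rz":0},{"x":0,"y":0,"z":0,"rx":0,"ry":-0.185,"rz":0},{"x":0,"y":0,"z":0,"rx":0,"ry":-0.185,"rz":0},{"x":0,"y":0,"z":0,"rx":0,"ry":-0.185,"rz":0},{"x":0,"y":0,"z":0,"rx":0,"ry":-0.185,"rz":0},{"x":0,"y":0,"z":0,"rx":0,"ry":-0.185,"rz":0},{"x":0,"y":0,"z":0,"rx":0,"ry":-0.185,"rz":0}]}}

```text
clock: 3.35
position: [0.3381, 0.3156, 0.251]
ee_rot: [-1.566, 0.066, -0.057]
force: [-0.3, 0.2, 0.7]
width: 0.003
```

```bash
python3 -c "
from h import *
gom(-42,-85-24,.25)"
```

```text
t 3.35 pos [0.3381 0.3156 0.251 ] heading x -4.459582047797991 ydir [-0.0055  0.0044 -1.    ] F [-0.3121  0.1842  0.7104] w 0.0034794759339090296
manifold mm [-208.0289  -37.1277] j [-0.0894  0.3008 -0.9429  1.8884  0.2663  1.087  -1.2141]
tool cm [16.4016 -0.0247 -7.6508]
```

{"op": "move_arm", "data": {"series": [{"x":5,"y":0,"z":-1.8,"rx":0,"ry":0,"rz":0},{"x":5,"y":0,"z":-1.8,"rx":0,"ry":0,"rz":0},{"x":5,"y":0,"z":-1.8,"rx":0,"ry":0.03,"rz":0}]}}

```text
clock: 3.72
position: [0.4839, 0.2514, 0.2502]
ee_rot: [-1.565, 0.08, -0.071]
force: [0.2, 0.7, -0.6]
width: 0.001
```

```bash
python3 -c "
from h import *
gom(-42,-85-24,.25)
for n in('scene','top'): cv2.imwrite(f'pics/{n}1.png',arm.get_image(n))"
```

```text
t 3.725 pos [0.4839 0.2514 0.2502] heading x -5.530507013609923 ydir [-0.0055  0.0048 -1.    ] F [ 0.1549  0.7182 -0.583 ] w 0.0012325567194061118
manifold mm [-56.3679 -85.5095] j [ 0.0456  0.4345 -0.8535  1.71    0.3454  1.159  -0.9991]
tool cm [ 1.4176 -0.0008 -2.3559]
```

View pics/scene1.png

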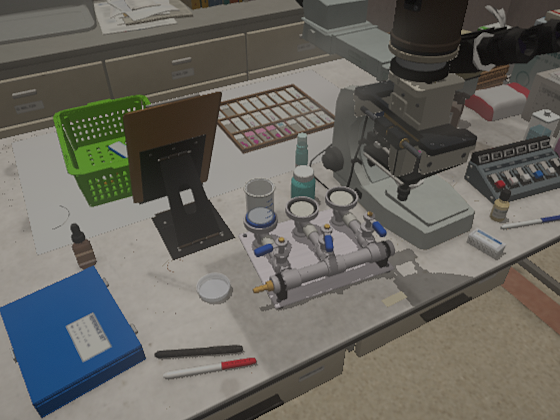

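View pics/top1.png

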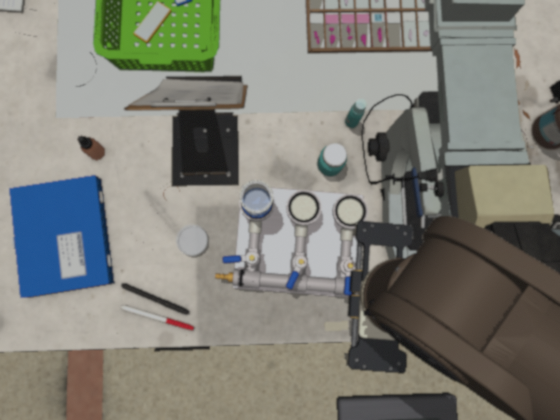

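```bash
python3 - <<'E'
import cv2,numpy as np
a=cv2.imread("pics/top0.png")[150:350,370:560]; b=cv2.imread("pics/scene0.png")[0:260,300:560]
a=cv2.resize(a,None,fx=2,fy=2,interpolation=cv2.INTER_CUBIC);b=cv2.resize(b,None,fx=1.54,fy=1.54,interpolation=cv2.INTER_CUBIC)
b=b[:400]; cv2.imwrite("pics/mic.png",np.hstack([a,b]))
E
```

```text
(no output)
```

View pics/mic.png

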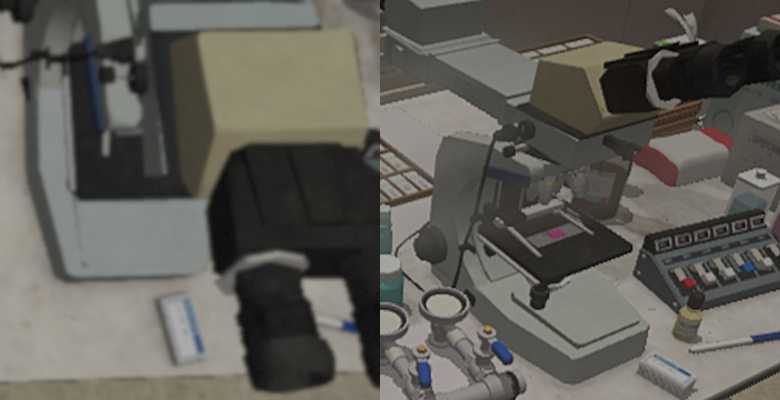

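```bash
python3 - <<'E'
from h import *
print(tri((475,262),(446,65)))
for z in(.3,.35,.4,.44): print(z,atz("top",517,340,z),atz("top",475,262,z),atz("top",460,245,z),atz("top",410,285,.05))
E
```

```text
[0.5352 0.1355 0.3629]
0.3 [0.4271 0.0555 0.3   ] [0.5332 0.1047 0.3   ] [0.557  0.1238 0.3   ] [0.5035 0.1275 0.05  ]
0.35 [0.4326 0.079  0.35  ] [0.5314 0.1248 0.35  ] [0.5535 0.1426 0.35  ] [0.5035 0.1275 0.05  ]
0.4 [0.438  0.1025 0.4   ] [0.5295 0.1449 0.4   ] [0.5501 0.1614 0.4   ] [0.5035 0.1275 0.05  ]
0.44 [0.4424 0.1213 0.44  ] [0.5281 0.161  0.44  ] [0.5473 0.1764 0.44  ] [0.5035 0.1275 0.05  ]
```

```bash
python3 - <<'E'
from h import *
p=np.array([.484,.251,.25])
for dz in(-.019,0,.047,.1,.15,.2,.25,.3,.35,.4): print(dz,proj('scene',p+[0,0,dz]),proj('top',p+[0,0,dz]))
b=cv2.imread("pics/scene1.png")[0:260,300:560];a=cv2.imread("pics/top1.png")[200:400,340:560]
cv2.imwrite("pics/c1.png",np.hstack([cv2.resize(b,None,fx=1.5,fy=1.5)[:390],cv2.resize(a,None,fx=1.8,fy=1.95)[:390]]))
E
```

```text
-0.019 [398.7821 174.3262] [361.5127 300.0046]
0 [400.7476 164.0476] [363.9298 300.3192]
0.047 [405.9076 137.0622] [370.4484 301.1674]
0.1 [412.2952 103.6571] [378.8827 302.265 ]
0.15 [418.9592  68.8069] [388.1439 303.4701]
0.2 [426.3451  30.1809] [399.0062 304.8836]
0.25 [434.577  -12.8696] [411.9244 306.5647]
0.3 [443.8092 -61.1511] [427.5428 308.5971]
0.35 [ 454.2358 -115.6785] [446.8071 311.104 ]
0.4 [ 466.1044 -177.7478] [471.1625 314.2733]
```

View pics/c1.png

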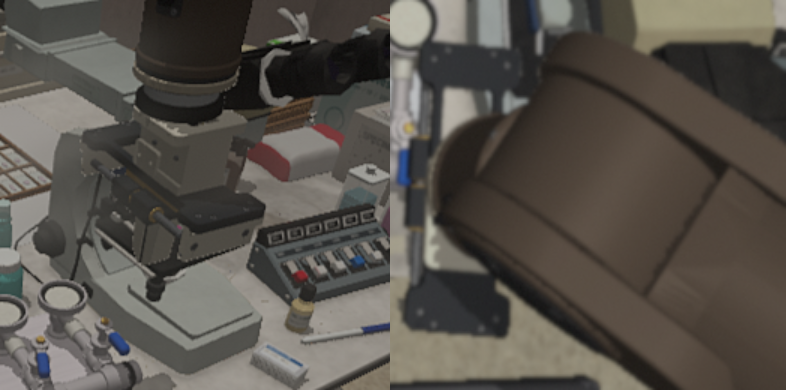

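{"op": "move_arm", "data": {"series": [{"x":0,"y":0,"z":0,"rx":-0.13,"ry":0,"rz":0},{"x":0,"y":0,"z":0,"rx":-0.13,"ry":0,"rz":0}]}}

```text
clock: 4.08
position: [0.4897, 0.2429, 0.2485]
ee_rot: [-1.834, 0.11, -0.076]
force: [-0.0, 0.1, -0.7]
width: 0.005
```

```bash
python3 -c "
from h import *
gom(-40,-85-25,.25);gom(-40,-85-25,.13);gom(-40,-85-25,.105)"
```

```text
t 4.075 pos [0.4897 0.2429 0.2485] heading x -6.626700146754634 ydir [-0.0352 -0.2604 -0.9649] F [-0.0423  0.1005 -0.6972] w 0.004505729616360664
manifold mm [-49.6241 -93.3622] j [-0.1713  0.5178 -0.7538  1.5954  0.4867  1.4221 -1.15  ]
tool cm [ 0.9805  0.2864 -1.6292]
t 4.075 pos [0.4897 0.2429 0.2485] heading x -6.626700146754634 ydir [-0.0352 -0.2604 -0.9649] F [-0.0423  0.1005 -0.6972] w 0.004505729616360664
manifold mm [-49.6241 -93.3622] j [-0.1713  0.5178 -0.7538  1.5954  0.4867  1.4221 -1.15  ]
tool cm [ 1.0414 11.8646  1.5236]
t 4.075 pos [0.4897 0.2429 0.2485] heading x -6.626700146754634 ydir [-0.0352 -0.2604 -0.9649] F [-0.0423  0.1005 -0.6972] w 0.004505729616360664
manifold mm [-49.6241 -93.3622] j [-0.1713  0.5178 -0.7538  1.5954  0.4867  1.4221 -1.15  ]
tool cm [ 1.0541 14.2768  2.1804]
```

{"op": "move_arm", "data": {"series": [{"x":1.0,"y":0.3,"z":-1.6,"rx":0,"ry":0,"rz":0},{"x":0,"y":3.0,"z":0.8,"rx":0,"ry":0,"rz":0},{"x":0,"y":3.0,"z":0.8,"rx":0,"ry":0,"rz":0},{"x":0,"y":3.0,"z":0.8,"rx":0,"ry":0,"rz":0}]}}

```text
clock: 4.58
position: [0.4971, 0.2271, 0.1549]
ee_rot: [-1.831, 0.105, -0.074]
force: [0.3, 0.3, -0.9]
width: 0.004
```

```bash
python3 -c "
from h import *
gom(-40,-85-25,.105)
for n in('scene','top'): cv2.imwrite(f'pics/{n}2.png',arm.get_image(n))
b=cv2.imread('pics/scene2.png')[60:320,230:490];a=cv2.imread('pics/top2.png')[180:380,230:450]
cv2.imwrite('pics/c2.png',np.hstack([cv2.resize(b,None,fx=1.5,fy=1.5)[:390],cv2.resize(a,None,fx=1.8,fy=1.95)[:390]]))"
```

```text
t 4.575 pos [0.4971 0.2271 0.1549] heading x -6.369606671310371 ydir [-0.0328 -0.2576 -0.9657] F [ 0.2508  0.2692 -0.916 ] w 0.004104689252870557
manifold mm [ -40.6761 -108.252 ] j [-0.1656  0.6037 -0.7182  1.7125  0.5651  1.2461 -1.2068]
tool cm [0.0919 4.8635 1.1355]
```

View pics/c2.png

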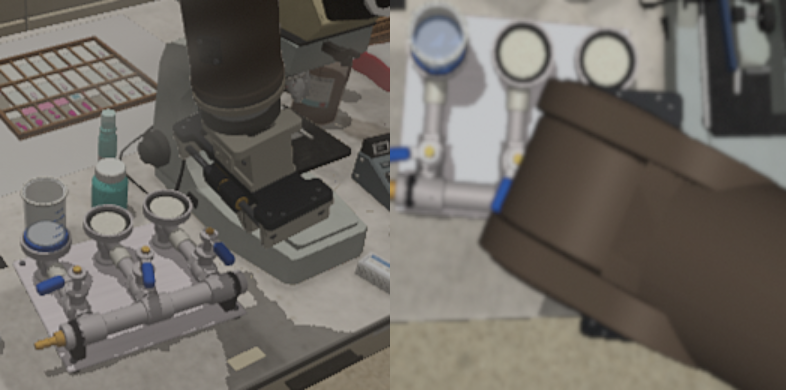

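{"op": "move_arm", "data": {"series": [{"x":0,"y":2.5,"z":0.6,"rx":0,"ry":0,"rz":0},{"x":0,"y":2.2,"z":0.5,"rx":0,"ry":0,"rz":0},{"x":0,"y":0,"z":0,"rx":0,"ry":0,"rz":0}]}}

```text
clock: 5.05
position: [0.4965, 0.2232, 0.1071]
ee_rot: [-1.832, 0.108, -0.074]
force: [0.4, 0.1, -0.4]
width: 0.002
```

```bash
python3 -c "
from h import *
gom(-40,-85-25,.105)
for n in('scene','top'): cv2.imwrite(f'pics/{n}3.png',arm.get_image(n))
b=cv2.imread('pics/scene3.png')[140:300,260:460];
cv2.imwrite('pics/c3.png',cv2.resize(b,None,fx=3.6,fy=3.6,interpolation=cv2.INTER_CUBIC))"
```

```text
t 5.05 pos [0.4965 0.2232 0.1071] heading x -6.491304140984082 ydir [-0.0356 -0.2585 -0.9653] F [ 0.352   0.0647 -0.358 ] w 0.0019693517713569235
manifold mm [ -40.7913 -112.2512] j [-0.1777  0.6574 -0.6931  1.7584  0.6105  1.1663 -1.2526]
tool cm [0.0818 0.1423 0.2806]
```

View pics/c3.png

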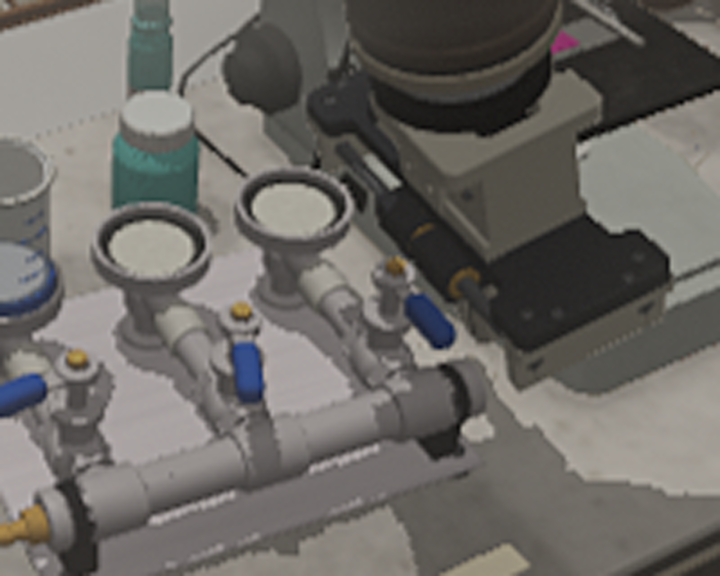

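```bash
python3 -c "
from h import *
o,M=st()
b=cv2.imread('pics/scene3.png')[140:300,260:460]; b=cv2.resize(b,None,fx=3.6,fy=3.6,interpolation=cv2.INTER_CUBIC)
for nm,q in dict(tcp=(0,0,0),tip=(0,.019,0),b1=(.095,-.047,.0375),b2=(-.095,-.047,.0375),b3=(.095,-.047,-.0375),b4=(-.095,-.047,-.0375),f1=(.019,.019,.0095),f2=(-.019,.019,.0095),f3=(.019,.019,-.0095),f4=(-.019,.019,-.0095)).items():
    u=(proj('scene',o['position']+M@np.array(q))-[260,140])*3.6; print(nm,u)
    cv2.circle(b,tuple(int(v) for v in u),4,(0,0,255) if nm[0]=='b' else (0,255,0),-1)
cv2.imwrite('pics/c3b.png',b)"
```

```text
t 5.15 pos [0.4972 0.2242 0.1085] heading x -6.481990274750857 ydir [-0.0333 -0.2571 -0.9658] F [ 0.0603 -0.464   0.7072] w 0.004836467861489032
manifold mm [ -40.1846 -111.1971] j [-0.1778  0.6559 -0.6941  1.7568  0.6104  1.1668 -1.2525]
tcp [486.2389 300.7213]
tip [489.3412 326.3345]
b1 [308.9016 155.0488]
b2 [524.1591 404.9506]
b3 [439.7646  91.0685]
b4 [677.1785 326.3179]
f1 [451.5705 310.8562]
f2 [493.9766 359.7622]
f3 [484.8647 294.0531]
f4 [528.268  342.2867]
```

View pics/c3b.png

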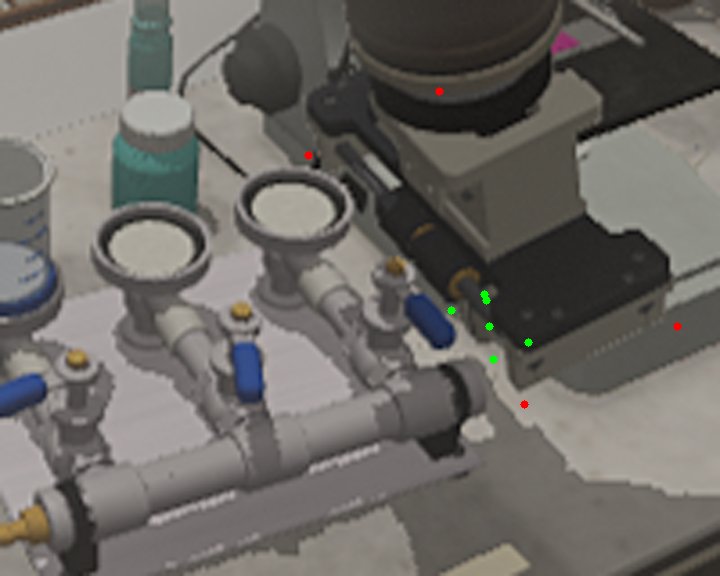

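```bash
python3 -c "
import cv2,numpy as np
b=cv2.imread('pics/scene3.png')[190:260,355:455];a=cv2.imread('pics/scene1.png')[100:200,350:450]
cv2.imwrite('pics/c3c.png',np.hstack([cv2.resize(b,(570,400),interpolation=cv2.INTER_NEAREST)[:, :400],cv2.resize(a,(400,400),interpolation=cv2.INTER_NEAREST)]))"
```

```text
(no output)
```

View pics/c3c.png

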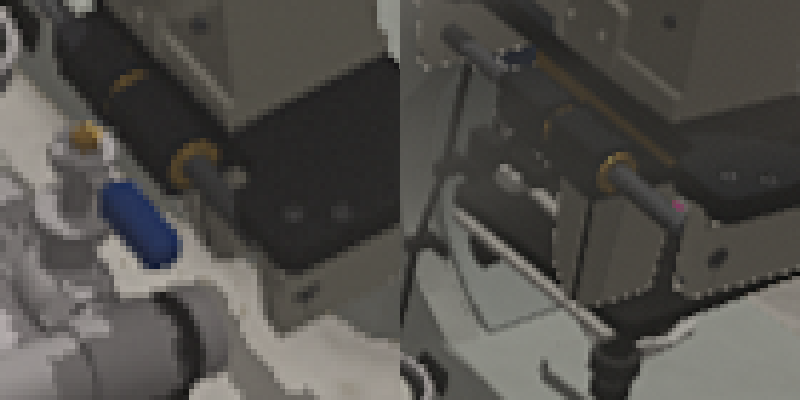

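{"op": "move_arm", "data": {"series": [{"x":-1.3,"y":0.5,"z":0,"rx":0,"ry":0,"rz":0},{"x":0,"y":0,"z":0.6,"rx":0,"ry":0,"rz":0},{"x":0,"y":0,"z":0.5,"rx":0,"ry":0,"rz":0},{"x":0,"y":0,"z":0.5,"rx":0,"ry":0,"rz":0}]}}

```text
clock: 5.65
position: [0.4858, 0.2405, 0.1021]
ee_rot: [-1.83, 0.105, -0.079]
force: [-1.8, -2.6, 3.9]
width: 0.007
```

```bash
python3 -c "
from h import *
gom(-54,-85+3,.105)
for n in('scene',): cv2.imwrite(f'pics/{n}4.png',arm.get_image(n))
b=cv2.imread('pics/scene4.png')[180:270,330:450];
cv2.imwrite('pics/c4.png',cv2.resize(b,None,fx=6,fy=6,interpolation=cv2.INTER_CUBIC))"
```

```text
t 5.65 pos [0.4858 0.2405 0.1021] heading x -6.522550453027353 ydir [-0.0304 -0.257  -0.9659] F [-1.8089 -2.6173  3.8785] w 0.0073261054934029195
manifold mm [-53.2414 -96.1476] j [-0.2116  0.6625 -0.6944  1.7657  0.6122  1.1572 -1.294 ]
tool cm [-0.0831 -0.6429  1.2985]
```

View pics/c4.png

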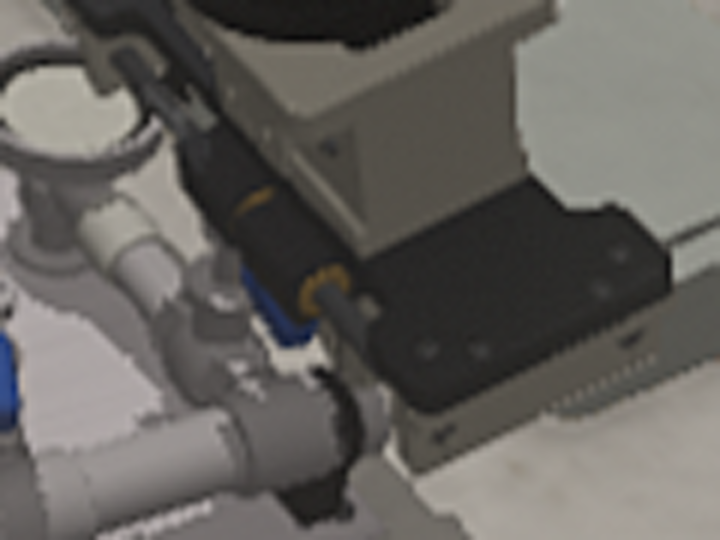

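{"op": "move_arm", "data": {"series": [{"x":0,"y":-0.3,"z":0.5,"rx":0,"ry":0,"rz":0},{"x":0,"y":-0.2,"z":0.5,"rx":0,"ry":0,"rz":0},{"x":0,"y":-0.1,"z":0.5,"rx":0,"ry":0,"rz":0}]}}

```text
clock: 6.08
position: [0.488, 0.2569, 0.1035]
ee_rot: [-1.832, 0.106, -0.079]
force: [-0.7, -4.2, 1.0]
width: 0.007
```

```bash
python3 -c "
from h import *
gom(-43,-85+18,.105)
for n in('scene',): cv2.imwrite(f'pics/{n}5.png',arm.get_image(n))
b=cv2.imread('pics/scene5.png')[180:270,330:450];
cv2.imwrite('pics/c5.png',cv2.resize(b,None,fx=6,fy=6,interpolation=cv2.INTER_CUBIC))"
```

```text
t 6.075 pos [0.488  0.2569 0.1035] heading x -6.55939125869111 ydir [-0.0313 -0.2583 -0.9656] F [-0.6586 -4.2278  0.9505] w 0.006855973222452769
manifold mm [-52.8432 -79.6558] j [-0.2379  0.6761 -0.6932  1.7351  0.6086  1.1773 -1.3047]
tool cm [ 0.977  -0.482   1.1948]
```

View pics/c5.png

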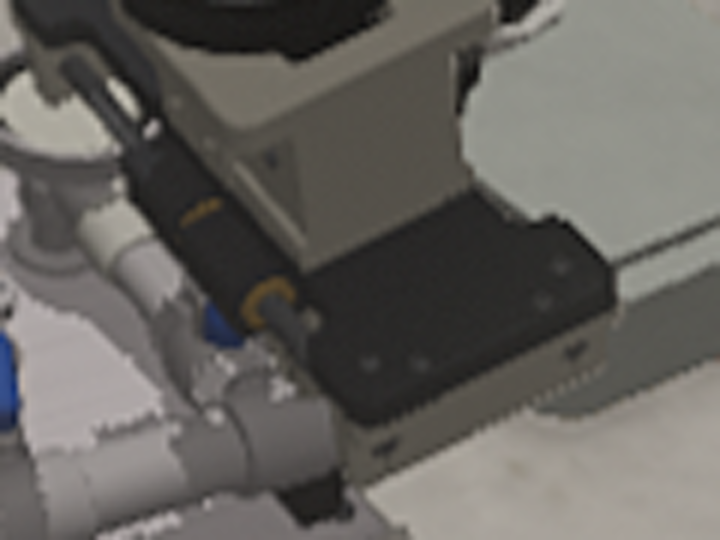

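{"op": "move_arm", "data": {"series": [{"x":0.3,"y":-0.3,"z":0.6,"rx":0,"ry":0,"rz":0},{"x":0.5,"y":-0.2,"z":0.6,"rx":0,"ry":0,"rz":0},{"x":0.5,"y":-0.2,"z":0.5,"rx":0,"ry":0,"rz":0},{"x":0.6,"y":-0.2,"z":0.5,"rx":0,"ry":0,"rz":0}]}}

```text
clock: 6.62
position: [0.5096, 0.2807, 0.1061]
ee_rot: [-1.831, 0.106, -0.076]
force: [-3.4, -1.7, 0.7]
width: 0.005
```

```bash
python3 -c "
from h import *
gom(-25.5,-85+31,.105)"
```

```text
t 6.625 pos [0.5096 0.2807 0.1061] heading x -6.480184161904288 ydir [-0.0331 -0.2576 -0.9657] F [-3.3948 -1.6807  0.7189] w 0.004549642087036933
manifold mm [-33.9219 -53.729 ] j [-0.2674  0.7134 -0.6851  1.6495  0.6088  1.2231 -1.2881]
tool cm [0.8449 0.1053 0.0103]
```

Now push on along +x to the stop, watching the force.

{"op": "move_arm", "data": {"series": [{"x":0.4,"y":0,"z":0,"rx":0,"ry":0,"rz":0},{"x":0.4,"y":0,"z":0,"rx":0,"ry":0,"rz":0}]}}

```text
clock: 6.88
position: [0.5179, 0.2822, 0.1061]
ee_rot: [-1.828, 0.105, -0.075]
force: [-2.4, 1.6, -0.4]
width: 0.006
```

{"op": "move_arm", "data": {"series": [{"x":0.3,"y":0,"z":0,"rx":0,"ry":0,"rz":0}]}}

```text
clock: 7.0
position: [0.5196, 0.2823, 0.106]
ee_rot: [-1.827, 0.107, -0.072]
force: [-11.0, -0.1, 3.4]
width: 0.007
```

{"op": "move_arm", "data": {"series": [{"x":0.3,"y":0,"z":0,"rx":0,"ry":0,"rz":0}]}}

```text
clock: 7.12
position: [0.5198, 0.2823, 0.1059]
ee_rot: [-1.828, 0.109, -0.067]
force: [-16.1, -0.4, 6.6]
width: 0.005
```

```bash
python3 -c "
from h import *
gom(-25.5,-85+31,.105)"
```

```text
t 7.125 pos [0.5198 0.2823 0.1059] heading x -6.306451561255355 ydir [-0.0395 -0.2546 -0.9662] F [-16.0575  -0.3535   6.5512] w 0.005408417701140603
manifold mm [-23.935  -51.0038] j [-0.2628  0.7274 -0.6838  1.6209  0.6076  1.2365 -1.2653]
tool cm [-0.1525  0.1639 -0.2631]
```

{"op": "move_arm", "data": {"series": [{"x":-1.5,"y":0,"z":0,"rx":0,"ry":0,"rz":0},{"x":-1.5,"y":-1,"z":0,"rx":0,"ry":0,"rz":0},{"x":-0.5,"y":-4.5,"z":0,"rx":0,"ry":0,"rz":0},{"x":0,"y":-3,"z":0,"rx":0.13,"ry":0,"rz":0},{"x":0,"y":0,"z":0,"rx":0.13,"ry":0,"rz":0},{"x":0,"y":0,"z":0,"rx":0,"ry":-0.18,"rz":0},{"x":0,"y":0,"z":0,"rx":0,"ry":-0.18,"rz":0},{"x":0,"y":0,"z":0,"rx":0,"ry":-0.18,"rz":0},{"x":0,"y":0,"z":0,"rx":0,"ry":-0.18,"rz":0}]}}

```text
clock: 8.25
position: [0.4863, 0.3118, 0.1989]
ee_rot: [-1.504, -0.503, 0.49]
force: [0.4, 0.2, 1.1]
width: 0.004
```

```bash
python3 -c "
from h import *
gom(-54,-30,.2)"
```

```text
t 8.25 pos [0.4863 0.3118 0.1989] heading x 36.358687643358465 ydir [ 0.005   0.011  -0.9999] F [0.3635 0.2314 1.1301] w 0.004238954238663815
manifold mm [-60.3755 -25.2356] j [ 0.0165  0.6042 -1.0195  1.7034  0.5576  1.1431 -0.5246]
tool cm [ 0.1545 -0.1149 -0.7825]
```

{"op": "move_arm", "data": {"series": [{"x":0,"y":0,"z":0,"rx":0,"ry":-0.17,"rz":0},{"x":0,"y":0,"z":0,"rx":0,"ry":-0.17,"rz":0},{"x":0,"y":0,"z":0,"rx":0,"ry":-0.17,"rz":0}]}}

```text
clock: 8.62
position: [0.4859, 0.3126, 0.2019]
ee_rot: [-1.371, -0.916, 0.891]
force: [0.6, -0.2, -0.4]
width: 0.003
```

```bash
python3 -c "
from h import *
gom(-54,-30,.2)
for n in('scene','top'): cv2.imwrite(f'pics/{n}6.png',arm.get_image(n))
b=cv2.imread('pics/scene6.png')[60:320,230:490];a=cv2.imread('pics/top6.png')[180:380,230:450]
cv2.imwrite('pics/c6.png',np.hstack([cv2.resize(b,None,fx=1.5,fy=1.5)[:390],cv2.resize(a,None,fx=1.8,fy=1.95)[:390]]))"
```

```text
t 8.625 pos [0.4859 0.3126 0.2019] heading x 66.62716423525539 ydir [ 0.0108  0.0113 -0.9999] F [ 0.605  -0.2158 -0.4337] w 0.0030452073998560175
manifold mm [-60.8386 -24.4654] j [ 0.074   0.6599 -1.1478  1.6996  0.6467  1.1979 -0.0741]
tool cm [-0.3248  0.186  -0.8198]
```

View pics/c6.png

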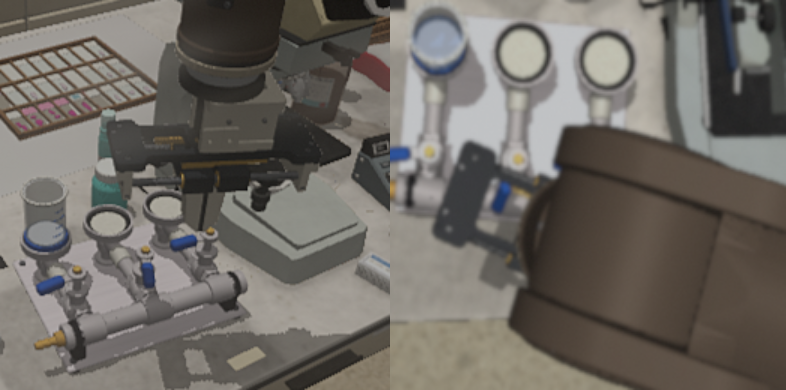

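```bash
python3 -c "
from h import *
gom(-52,-27,.104)"
```

```text
t 8.725 pos [0.4859 0.3126 0.2015] heading x 66.42499903741174 ydir [ 0.0099  0.0116 -0.9999] F [-0.8701 -0.0876 -0.0106] w 0.006692646863823304
manifold mm [-60.8532 -24.5054] j [ 0.0742  0.6605 -1.1476  1.6996  0.6462  1.1976 -0.077 ]
tool cm [-0.1111  9.7562 -0.8799]
```

{"op": "move_arm", "data": {"series": [{"x":-0.1,"y":3,"z":-0.9,"rx":0,"ry":0,"rz":0},{"x":0,"y":3.5,"z":0,"rx":0,"ry":0,"rz":0},{"x":0,"y":3,"z":0,"rx":0,"ry":0,"rz":0}]}}

```text
clock: 9.1
position: [0.4965, 0.3111, 0.1085]
ee_rot: [-1.378, -0.908, 0.871]
force: [0.1, 0.7, -0.1]
width: 0.011
```

```bash
python3 -c "
from h import *
gom(-52,-27,.104);gom(-52,-5,.104)"
```

```text
t 9.1 pos [0.4965 0.3111 0.1085] heading x 65.59159923011993 ydir [ 0.0173  0.0151 -0.9997] F [ 0.1425  0.6603 -0.0835] w 0.010916641575569718
manifold mm [-50.1484 -24.8507] j [ 0.0264  0.7573 -1.0532  1.7833  0.7663  1.0448 -0.1684]
tool cm [-0.2685  0.4386  0.1094]
t 9.1 pos [0.4965 0.3111 0.1085] heading x 65.59159923011993 ydir [ 0.0173  0.0151 -0.9997] F [ 0.1425  0.6603 -0.0835] w 0.010916641575569718
manifold mm [-50.1484 -24.8507] j [ 0.0264  0.7573 -1.0532  1.7833  0.7663  1.0448 -0.1684]
tool cm [1.8187 0.4757 0.8011]
```

{"op": "move_arm", "data": {"series": [{"x":0.5,"y":0.3,"z":0.2,"rx":0,"ry":0,"rz":0},{"x":0.5,"y":0.1,"z":0.2,"rx":0,"ry":0,"rz":0},{"x":0.5,"y":0,"z":0.2,"rx":0,"ry":0,"rz":0},{"x":0.5,"y":0,"z":0.2,"rx":0,"ry":0,"rz":0}]}}

```text
clock: 9.6
position: [0.4978, 0.3339, 0.1068]
ee_rot: [-1.382, -0.903, 0.865]
force: [0.2, -3.5, -1.1]
width: 0.007
```

```bash
python3 -c "
from h import *
gom(-46,6.6,.104)"
```

```text
t 9.6 pos [0.4978 0.3339 0.1068] heading x 65.17836643565988 ydir [ 0.0189  0.014  -0.9997] F [ 0.1724 -3.5261 -1.0637] w 0.0072423964466944045
manifold mm [-51.2534  -2.0047] j [-0.0223  0.7719 -1.0402  1.7516  0.7705  1.0565 -0.1978]
tool cm [ 0.9786  0.3012 -0.2212]
```

{"op": "move_arm", "data": {"series": [{"x":0.5,"y":0.2,"z":-0.1,"rx":0,"ry":0,"rz":0},{"x":0.5,"y":0,"z":-0.1,"rx":0,"ry":0,"rz":0},{"x":0.5,"y":0,"z":-0.2,"rx":0,"ry":0,"rz":0},{"x":0.5,"y":0,"z":-0.3,"rx":0,"ry":0,"rz":0}]}}

```text
clock: 10.1
position: [0.5118, 0.3503, 0.1056]
ee_rot: [-1.381, -0.903, 0.867]
force: [-3.4, -1.1, 0.9]
width: 0.003
```

```bash
python3 -c "
from h import *
gom(-31,19,.104)
gom(-22,22,.104)"
```

```text
t 10.1 pos [0.5118 0.3503 0.1056] heading x 65.23960696228363 ydir [ 0.0171  0.0132 -0.9998] F [-3.4023 -1.1431  0.8905] w 0.003228359635633061
manifold mm [-39.052   15.7882] j [-0.0534  0.7973 -1.0281  1.6976  0.7738  1.0816 -0.1876]
tool cm [ 0.5585  0.1797 -0.661 ]
t 10.1 pos [0.5118 0.3503 0.1056] heading x 65.23960696228363 ydir [ 0.0171  0.0132 -0.9998] F [-3.4023 -1.1431  0.8905] w 0.003228359635633061
manifold mm [-39.052   15.7882] j [-0.0534  0.7973 -1.0281  1.6976  0.7738  1.0816 -0.1876]
tool cm [ 1.1305  0.1982 -1.4172]
```

{"op": "move_arm", "data": {"series": [{"x":0.4,"y":0.1,"z":-0.4,"rx":0,"ry":0,"rz":0},{"x":0.3,"y":0,"z":-0.4,"rx":0,"ry":0,"rz":0},{"x":0.3,"y":0,"z":-0.4,"rx":0,"ry":0,"rz":0}]}}

```text
clock: 10.48
position: [0.5276, 0.3561, 0.1052]
ee_rot: [-1.379, -0.904, 0.867]
force: [-3.0, -2.7, -0.3]
width: 0.004
```

{"op": "move_arm", "data": {"series": [{"x":0.1,"y":0,"z":-0.4,"rx":0,"ry":0,"rz":0}]}}

```text
clock: 10.6
position: [0.5298, 0.356, 0.1051]
ee_rot: [-1.376, -0.902, 0.87]
force: [-16.3, 0.4, 3.6]
width: 0.003
```

{"op": "move_arm", "data": {"series": [{"x":0.1,"y":0,"z":-0.3,"rx":0,"ry":0,"rz":0}]}}

```text
clock: 10.72
position: [0.5298, 0.3561, 0.1049]
ee_rot: [-1.373, -0.9, 0.875]
force: [-16.3, -3.1, 7.1]
width: 0.003
```

```bash
python3 -c "
from h import *
gom(-22,22,.104)"
```

```text
t 10.725 pos [0.5298 0.3561 0.1049] heading x 65.50952502193064 ydir [ 0.0083  0.0151 -0.9999] F [-16.2781  -3.0583   7.1064] w 0.0033482785814802655
manifold mm [-21.8005  23.4226] j [-0.0593  0.8236 -1.0231  1.6447  0.7715  1.1082 -0.1512]
tool cm [-0.1438  0.0841 -0.0279]
```

{"op": "move_arm", "data": {"series": [{"x":0,"y":0,"z":1.5,"rx":0,"ry":0,"rz":0},{"x":0,"y":-2,"z":1.0,"rx":0,"ry":0,"rz":0},{"x":0,"y":-5,"z":0,"rx":0,"ry":0,"rz":0},{"x":0,"y":-3,"z":0,"rx":0,"ry":0,"rz":0}]}}

```text
clock: 11.22
position: [0.5062, 0.3654, 0.2086]
ee_rot: [-1.374, -0.901, 0.874]
force: [0.2, 0.1, -0.6]
width: 0.003
```

```bash
python3 -c "
from h import *
gom(30,136,.2)"
```

```text
t 11.225 pos [0.5062 0.3654 0.2086] heading x 65.4923802916878 ydir [ 0.0099  0.0152 -0.9998] F [ 0.2406  0.0768 -0.5505] w 0.0029965280083135066
manifold mm [-46.2215  30.1503] j [-0.0425  0.7067 -1.1062  1.5773  0.6581  1.253  -0.1118]
tool cm [12.4281  1.0983 -3.8863]
```

{"op": "move_arm", "data": {"series": [{"x":4.2,"y":0,"z":-1.0,"rx":0,"ry":0,"rz":0},{"x":4.2,"y":0,"z":-1.3,"rx":0,"ry":0,"rz":0},{"x":4.0,"y":0,"z":-1.5,"rx":0,"ry":0,"rz":0}]}}

```text
clock: 11.6
position: [0.5961, 0.4646, 0.2225]
ee_rot: [-1.376, -0.91, 0.862]
force: [0.7, 0.2, 1.0]
width: 0.003
```

```bash
python3 -c "
from h import *
gom(30,136,.106)
for n in('scene','top'): cv2.imwrite(f'pics/{n}7.png',arm.get_image(n))
b=cv2.imread('pics/scene7.png')[90:310,200:430]; cv2.imwrite('pics/c7.png',cv2.resize(b,None,fx=2.7,fy=2.7,interpolation=cv2.INTER_CUBIC))"
```

```text
t 11.6 pos [0.5961 0.4646 0.2225] heading x 65.35173233135066 ydir [ 0.0211  0.0212 -0.9996] F [0.708  0.1839 1.0343] w 0.003338489682119862
manifold mm [ 32.56   138.3084] j [-0.2547  0.8548 -1.0217  1.1953  0.7175  1.4173 -0.043 ]
tool cm [-0.6372 11.633   0.2889]
```

View pics/c7.png

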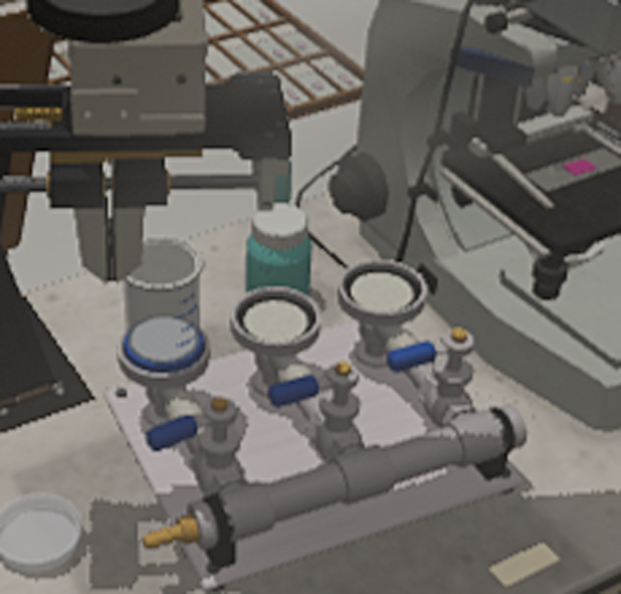

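View pics/top7.png

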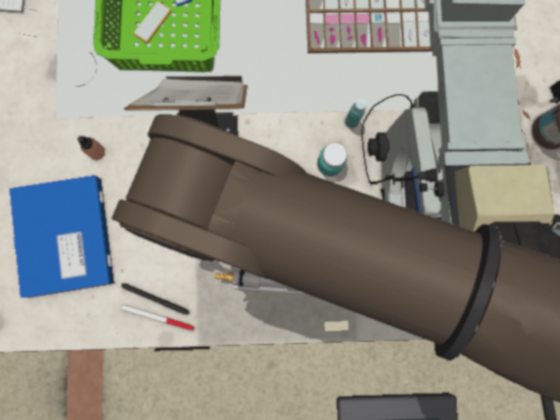

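```bash
python3 -c "
from h import *
print(atz('top',172,185,.02),atz('top',238,185,.02),atz('top',185,100,.1),atz('top',190,110,.15))"
```

```text
[0.7038 0.5648 0.02  ] [0.7013 0.4394 0.02  ] [0.8428 0.5284 0.1   ] [0.8069 0.5129 0.15  ]
```

{"op": "move_arm", "data": {"series": [{"x":-0.4,"y":3.5,"z":0.3,"rx":0,"ry":0,"rz":0},{"x":0,"y":3.5,"z":0,"rx":0,"ry":0,"rz":0},{"x":0,"y":2,"z":0,"rx":0,"ry":0,"rz":0}]}}

```text
clock: 12.08
position: [0.5955, 0.4686, 0.136]
ee_rot: [-1.372, -0.916, 0.852]
force: [-0.4, -0.4, -0.3]
width: 0.009
```

```bash
python3 -c "
from h import *
gom(30,136,.106)
for n in('scene',): cv2.imwrite(f'pics/{n}8.png',arm.get_image(n))
b=cv2.imread('pics/scene8.png')[140:310,180:360]; cv2.imwrite('pics/c8.png',cv2.resize(b,None,fx=3.4,fy=3.4,interpolation=cv2.INTER_CUBIC))"
```

```text
t 12.075 pos [0.5955 0.4686 0.136 ] heading x 65.27371152172863 ydir [ 0.0269  0.0297 -0.9992] F [-0.4045 -0.3642 -0.2541] w 0.008740440783640622
manifold mm [ 31.5636 142.2444] j [-0.2509  0.9219 -0.9887  1.2984  0.7766  1.2716 -0.1009]
tool cm [-0.7664  2.9769 -0.0167]
```

View pics/c8.png

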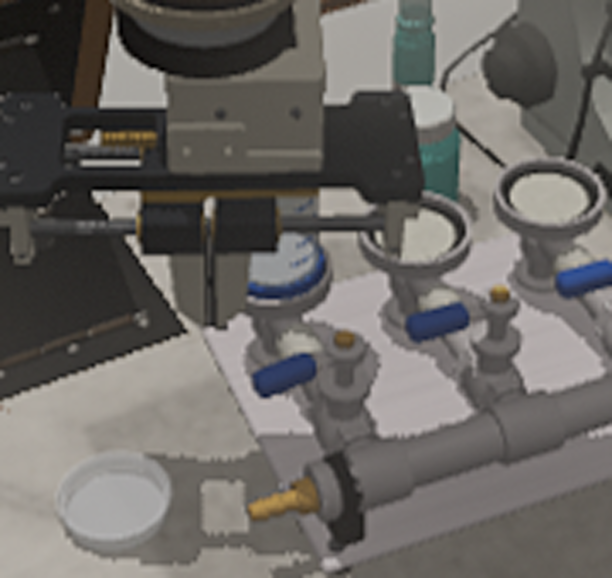

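{"op": "move_arm", "data": {"series": [{"x":-0.5,"y":1.5,"z":0,"rx":0,"ry":0,"rz":0},{"x":-0.3,"y":1.5,"z":0,"rx":0,"ry":0,"rz":0},{"x":0,"y":0,"z":0,"rx":0,"ry":0,"rz":0}]}}

```text
clock: 12.5
position: [0.593, 0.4612, 0.1037]
ee_rot: [-1.373, -0.915, 0.852]
force: [0.2, 0.4, -0.4]
width: 0.004
```

```bash
python3 -c "
from h import *
gom(21.5,135,.104);gom(3,133,.104)
for n in('scene',): cv2.imwrite(f'pics/{n}9.png',arm.get_image(n))
b=cv2.imread('pics/scene9.png')[140:310,180:360]; cv2.imwrite('pics/c9.png',cv2.resize(b,None,fx=3.4,fy=3.4,interpolation=cv2.INTER_CUBIC))"
```

```text
t 12.5 pos [0.593  0.4612 0.1037] heading x 65.2354848727169 ydir [ 0.027   0.0292 -0.9992] F [ 0.2377  0.4486 -0.3762] w 0.003877773632220419
manifold mm [ 29.913  134.5356] j [-0.2401  0.9431 -0.9749  1.3467  0.8004  1.217  -0.1226]
tool cm [-0.2342 -0.0444  0.81  ]
t 12.5 pos [0.593  0.4612 0.1037] heading x 65.2354848727169 ydir [ 0.027   0.0292 -0.9992] F [ 0.2377  0.4486 -0.3762] w 0.003877773632220419
manifold mm [ 29.913  134.5356] j [-0.2401  0.9431 -0.9749  1.3467  0.8004  1.217  -0.1226]
tool cm [-1.0153 -0.0948  2.4974]
```

View pics/c9.png

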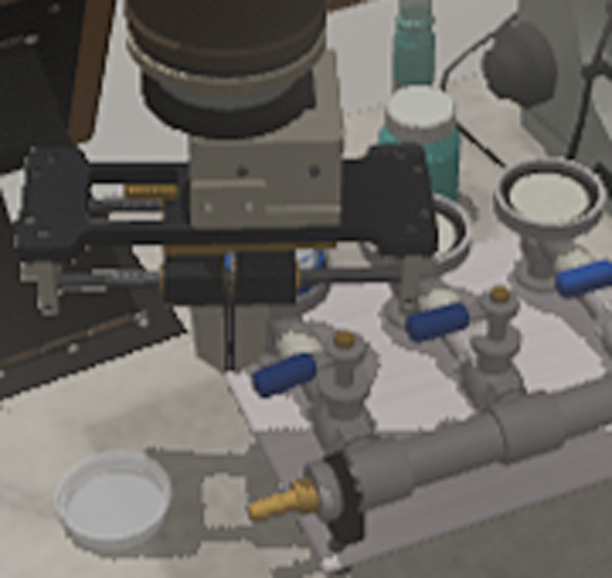

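{"op": "move_arm", "data": {"series": [{"x":-0.1,"y":0,"z":0.6,"rx":0,"ry":0,"rz":0},{"x":-0.2,"y":0,"z":0.6,"rx":0,"ry":0,"rz":0},{"x":-0.2,"y":0,"z":0.6,"rx":0,"ry":0,"rz":0},{"x":-0.2,"y":0,"z":0.6,"rx":0,"ry":0,"rz":0}]}}

```text
clock: 13.05
position: [0.5689, 0.4659, 0.1061]
ee_rot: [-1.374, -0.918, 0.847]
force: [3.6, -1.1, 0.1]
width: 0.003
```

```bash
python3 -c "
from h import *
gom(-5,85+44,.104)"
```

```text
t 13.05 pos [0.5689 0.4659 0.1061] heading x 65.15684084762272 ydir [ 0.0316  0.0314 -0.999 ] F [ 3.6229 -1.106   0.0664] w 0.0033509853333003378
manifold mm [  5.4003 136.6594] j [-0.2474  0.9191 -0.9808  1.3994  0.7997  1.1933 -0.1702]
tool cm [-1.0768  0.1565  0.7379]
```

{"op": "move_arm", "data": {"series": [{"x":-0.6,"y":0.1,"z":0.4,"rx":0,"ry":0,"rz":0},{"x":-0.6,"y":0.1,"z":0.4,"rx":0,"ry":0,"rz":0},{"x":-0.5,"y":0,"z":0.3,"rx":0,"ry":0,"rz":0},{"x":-0.5,"y":0,"z":0.3,"rx":0,"ry":0,"rz":0}]}}

```text
clock: 13.55
position: [0.5458, 0.4538, 0.105]
ee_rot: [-1.37, -0.922, 0.843]
force: [4.1, 2.3, 1.2]
width: 0.007
```

```bash
python3 -c "
from h import *
gom(-16,85+32,.104);gom(-30,85+32,.104)"
```

```text
t 13.55 pos [0.5458 0.4538 0.105 ] heading x 65.19440692555459 ydir [ 0.034   0.037  -0.9987] F [4.1314 2.3224 1.2488] w 0.006691137230157751
manifold mm [-16.2577 122.1939] j [-0.2244  0.8889 -0.9918  1.4813  0.8001  1.1515 -0.2082]
tool cm [-0.4956  0.0773 -0.1938]
t 13.55 pos [0.5458 0.4538 0.105 ] heading x 65.19440692555459 ydir [ 0.034   0.037  -0.9987] F [4.1314 2.3224 1.2488] w 0.006691137230157751
manifold mm [-16.2577 122.1939] j [-0.2244  0.8889 -0.9918  1.4813  0.8001  1.1515 -0.2082]
tool cm [-0.9443  0.0354  1.1311]
```

{"op": "move_arm", "data": {"series": [{"x":-0.4,"y":0.1,"z":0.5,"rx":0,"ry":0,"rz":0},{"x":-0.4,"y":0,"z":0.5,"rx":0,"ry":0,"rz":0},{"x":-0.4,"y":0,"z":0.3,"rx":0,"ry":0,"rz":0}]}}

```text
clock: 13.92
position: [0.5281, 0.4478, 0.1028]
ee_rot: [-1.37, -0.922, 0.842]
force: [2.5, 3.8, 0.9]
width: 0.005
```

```bash
python3 -c "
from h import *
gom(-35,85+27,.104)"
```

```text
t 13.925 pos [0.5281 0.4478 0.1028] heading x 65.17743410010807 ydir [ 0.0341  0.0371 -0.9987] F [2.4994 3.7832 0.87  ] w 0.005071178948828708
manifold mm [-33.2286 114.3706] j [-0.2172  0.8707 -0.9968  1.5327  0.8005  1.1265 -0.2386]
tool cm [-0.2822 -0.1379  0.0845]
```

{"op": "move_arm", "data": {"series": [{"x":-0.4,"y":-0.1,"z":0.0,"rx":0,"ry":0,"rz":0}]}}

```text
clock: 14.05
position: [0.5256, 0.4446, 0.1035]
ee_rot: [-1.369, -0.923, 0.843]
force: [6.1, 12.7, -4.7]
width: 0.0
```

{"op": "move_arm", "data": {"series": [{"x":-0.3,"y":0,"z":-0.1,"rx":0,"ry":0,"rz":0}]}}

```text
clock: 14.18
position: [0.5254, 0.4443, 0.1039]
ee_rot: [-1.364, -0.927, 0.84]
force: [8.9, 18.1, -7.6]
width: 0.001
```

{"op": "move_arm", "data": {"series": [{"x":-0.3,"y":0,"z":-0.1,"rx":0,"ry":0,"rz":0}]}}

```text
clock: 14.3
position: [0.5251, 0.4443, 0.1045]
ee_rot: [-1.358, -0.931, 0.836]
force: [6.5, 15.6, -5.4]
width: 0.006
```

```bash
python3 -c "
from h import *
gom(-35,85+27,.104)"
```

```text
t 14.3 pos [0.5251 0.4443 0.1045] heading x 65.37629914266975 ydir [ 0.0356  0.0511 -0.9981] F [ 6.451  15.6478 -5.4092] w 0.006068792034066817
manifold mm [-35.8114 110.6283] j [-0.2007  0.8621 -1.0055  1.5539  0.8001  1.1069 -0.2379]
tool cm [ 0.1459  0.0556 -0.0377]
```

{"op": "move_arm", "data": {"series": [{"x":1.5,"y":0,"z":0.4,"rx":0,"ry":0,"rz":0},{"x":0.5,"y":-4,"z":0,"rx":0,"ry":0,"rz":0},{"x":0,"y":-6,"z":0,"rx":0,"ry":0,"rz":0},{"x":0,"y":-4,"z":4,"rx":0,"ry":0,"rz":0},{"x":3,"y":0,"z":5,"rx":0,"ry":0,"rz":0},{"x":3,"y":0,"z":4,"rx":0,"ry":0,"rz":0},{"x":0,"y":0,"z":0,"rx":0,"ry":0,"rz":0}]}}

```text
clock: 15.18
position: [0.4248, 0.5664, 0.2482]
ee_rot: [-1.362, -0.918, 0.851]
force: [0.6, -0.5, 1.1]
width: 0.008
```

```bash
python3 -c "
from h import *
st()
for n in('scene','top'): cv2.imwrite(f'pics/{n}10.png',arm.get_image(n))
b=cv2.imread('pics/scene10.png')[160:310,230:410]; a=cv2.imread('pics/top10.png')[180:300,200:380]
cv2.imwrite('pics/c10.png',np.vstack([cv2.resize(b,(540,330)),cv2.resize(a,(540,270))[:,:]]))"
```

```text
t 15.175 pos [0.4248 0.5664 0.2482] heading x 65.38874693063191 ydir [ 0.0238  0.0388 -0.999 ] F [ 0.5554 -0.4803  1.0855] w 0.00787881286617653
manifold mm [-148.4936  221.2745] j [-0.4504  0.7627 -1.0559  1.3252  0.6747  1.375  -0.3374]
```

View pics/scene10.png

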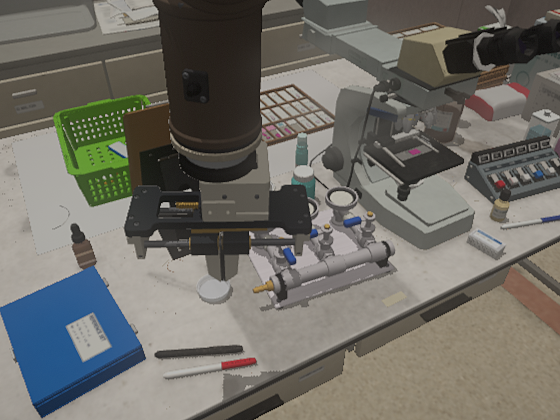

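View pics/c10.png

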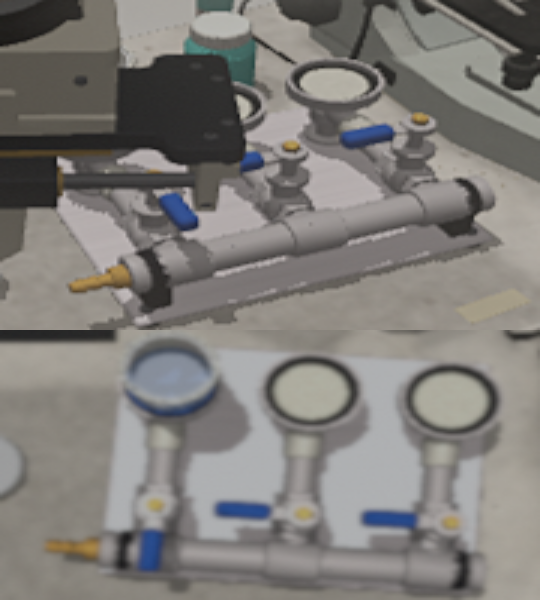

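```bash
python3 -c "
from h import *
for f in('top0','top10'):
    im=cv2.imread(f'pics/{f}.png'); h=cv2.cvtColor(im,cv2.COLOR_BGR2HSV)
    m=cv2.inRange(h,(105,150,60),(125,255,255)); m[:235]=0; m[300:]=0; m[:,:210]=0; m[:,370:]=0
    n,l,s,c=cv2.connectedComponentsWithStats(m)
    for i in range(1,n):
        if s[i,4]<40: continue
        p=np.argwhere(l==i)[:,::-1].astype(float)
        w=np.array([atz('top',*q,.105)[:2] for q in p]); g=w.mean(0); d=w-g
        v=np.linalg.svd(d,full_matrices=False)[2][0]; mm=(g-PM)*1000; mc=np.array([mm@ex,mm@ey])
        print(f,s[i,4],'centroid manifold',mc,'axis deg from +y',np.degrees(np.arctan2(-v@ex,v@ey))%180)
"
```

```text
top0 73 centroid manifold [ -5.4055 119.1026] axis deg from +y 8.95840638991524
top0 87 centroid manifold [-32.4837  12.1615] axis deg from +y 68.95943859846989
top0 94 centroid manifold [-34.9249 -84.5846] axis deg from +y 89.17736601479568
top10 69 centroid manifold [ 0.0499 34.0387] axis deg from +y 0.5354113999182744
top10 70 centroid manifold [  0.2533 -50.5585] axis deg from +y 179.33713872384928
top10 85 centroid manifold [-34.4131  84.2419] axis deg from +y 89.80923143753908
```

```bash
python3 -c "
import cv2,numpy as np
a=cv2.imread('pics/top0.png').astype(int);b=cv2.imread('pics/top10.png').astype(int)
for nm,(r0,r1,c0,c1) in dict(funnel=(180,222,238,276),dish=(222,260,175,212),jar=(140,180,315,350)).items(): print(nm,np.abs(a-b)[r0:r1,c0:c1].mean(),a[r0:r1,c0:c1].mean(),b[r0:r1,c0:c1].mean(), [cv2.phaseCorrelate(a[r0:r1,c0:c1].mean(2),b[r0:r1,c0:c1].mean(2))])
u=np.hstack([a[130:310,170:370],b[130:310,170:370]]).astype(np.uint8)
cv2.imwrite('pics/cmp.png',cv2.resize(u,None,fx=2,fy=2))"
```

```text
funnel 3.550751879699248 126.28425229741019 129.83416875522138 [((0.01395861533137932, 0.48701983672338045), 0.9931305613823571)]
dish 3.9978662873399715 142.81721194879088 146.81507823613086 [((0.0006795222680224811, 0.015848930581299214), 1.0043267258609418)]
jar 3.532142857142857 124.955 128.47809523809525 [((-0.02946825323926916, 0.005600211746159545), 0.9935986640833461)]
```

View pics/cmp.png

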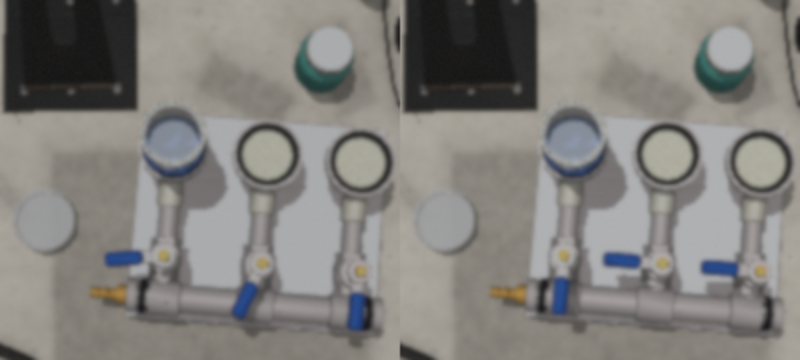

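Nothing has moved but the levers, and the robot is clear, so I am handing in.

```bash
python3 -c "
from cell import arm
print(arm.observe()['dq']); print(arm.sign_off())"
```

```text
[ 0.04077532 -0.00077279  0.01964701  0.00032013  0.00657981 -0.00345772
  0.00345864]
the job is handed in; nothing more can be done
None
```

The manifold is set for the pump, and I handed the job in at about 15 s of the 64 s allowed. The funnel stands on the left station (hose-barb end). I pushed its lever fully open with the closed fingertips and the other two levers fully shut.

- **Lever angles:** the last top picture gives 89.8° for the funnel lever (open is 90°). The middle lever is at 0.5° and the right one at −0.7° (shut is 0°). Each lever was pushed until it met its stop.
- **Forces:** pushing took about 4 N, and the force at the stops was at most about 22 N. The gripper stayed closed, so no lever was pinched.
- **Bystanders:** the dish and the jar show no shift between the first and last pictures. The funnel check read about half a pixel (about 1 mm). In the before-and-after view it stands unmoved in its seat. I put the reading down to overall brightness and shadow changes, but did not check it further.
- **Robot:** it ended clear of everything, at about 25 cm height to the left front. No checks failed.

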